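# Rock the canister sorter's gate to the other chute and feed the next canister

## Task

On the canister sorter, the rocking gate is tipped towards one chute. With a fingertip press down the yellow pad at the raised end of the gate until the gate rocks over its pivot and stays tipped to the other side; only then press the red release pad fully down, so that the waiting orange canister rolls off the feed ledge onto the gate and down that other chute to its bottom. Touch none of the canisters with the fingers, and leave the other things standing around where they are.

Things in the scene. Friction and masses are not known exactly. Their poses are not given: they have to be found in the camera images.
- sorter: Canister sorter fixed to the table, grey base 130 x 600 x 12 mm. Origin: centre of the base's underside, on the table; y along its 600 mm length (canisters roll along y), x away from the robot, z up. Blue chute at the +y (left) end, green at -y (right), each sloping down outwards; the rocking gate lies between them, with the aluminium feed ledge over its middle.
- gate (a joint): Rocking gate: white trough 300 mm long (y), 76 wide, 20 mm walls, pivoted at its middle about the sorter's x axis, 66 mm above the table. In rad: + left (+y) end down, - right; stops +-0.18. A steel weight on a mast (52 mm disc, x 61 to 97, top 162 mm high) holds it on either stop: 1 N on a pad moves it; past level it falls to the other stop and stays.
- pad_left (a point): Centre of the top face of the gate's left (+y) yellow press pad, 52 x 44 x 6 mm, on the robot's side of the gate: 66 mm from its centre line, 120 mm from the pivot. Moves with the gate: about 53 mm above the table when this end is down, 96 mm when it is up.
- pad_right (a point): The same for the gate's right (-y) yellow press pad, 52 x 44 x 6 mm.
- release (a joint): Release slide, in m: 0 up, grows to 0.014 when the red pad is pushed straight down; a spring (about 2 N at the top, 4 N fully down) brings it back up. It carries a steel stop blade at sorter y -20 mm, standing 8 mm above the deck, that holds the canister back; pressed more than about 10 mm it is below the deck and the canister rolls away by itself within a second.
- release_pad (a point): Centre of the top face of the red release pad, a plate 44 x 44 x 6 mm on the robot's side of the feed ledge: sorter x -70, y -30 mm, 146 mm above the table when up, 132 when down. Moves with the release. There is nothing above it.
- canister: Orange canister to feed: cylinder 30 mm in diameter, 60 mm long, white band, about 60 g, lying on the feed ledge against the stop blade, axis along the sorter's x. Origin: its centre, 145 mm above the table at the start; its x is the cylinder's axis.
- ledge (a point): Point on the feed ledge's deck straight under the waiting canister: sorter x 0, y -33, z 129 mm. The deck spans sorter y -73 to -18, x -36 to 56 mm and slopes 0.15 rad down towards the slot (127 mm high there); rims 8 mm high at x +-36. Two posts at x 50 carry it.
- slot (a point): Middle of the open slot beside the deck, 36 mm wide (sorter y -18 to 18), at deck height, 127 mm, straight above the gate's pivot. A stop wall at y 18 to 24, top 155 mm high, closes its far side.
- chute_left (a point): On the floor at the bottom end of the left (blue) chute, at sorter y = 286 mm, x = 0, 23 mm above the table. The chute runs from y = 148 (floor 43 mm high) to an end wall here; inside width 72 mm, side walls about 27 mm high.
- chute_right (a point): The same for the right (green) chute, at sorter y = -286 mm.
- sorted_left: Silver canister of the same size already lying at the bottom of the left (blue) chute. Origin: its centre. The fed canister may roll against it.
- sorted_right: Silver canister already lying at the bottom of the right (green) chute. Origin: its centre. The fed canister may roll against it.
- bottle: Bystander: clear bottle with blue cap, 60 mm in diameter, 170 mm tall, standing beyond the sorter. Origin: centre of its underside.
- jar: Bystander: amber jar, 64 mm in diameter, 80 mm tall, beyond the sorter. Origin: centre of its underside.
- cup: Bystander: white cup, 72 mm in diameter, 85 mm tall, beyond the sorter. Origin: centre of its underside.
- brush: Bystander: cleaning brush 160 mm long lying on the robot's side of the sorter. Origin: underside, near its middle.
- carton: Bystander: small cardboard carton 60 x 85 x 40 mm on the robot's side of the sorter. Origin: centre of its underside.
Not all that is in view belongs to the job. There is more than one size of the canister; the job needs the larger.

How it is judged:
By the outcome, as a careful person would: the job done as asked, in the order asked, and still so for the second after the job is handed in, with the robot touching nothing.
It also fails if it takes over 42 s, if anything falls off the work surface, if the arm or the gripper's body presses on something with over 40 N, if the wrist force passes 120 N, or if a joint passes its speed limit or range.

## Robot

A 6-joint arm with a two-finger parallel gripper is mounted at the origin on the work surface. World frame = base frame: x ahead of the robot, y to its left, z up, the work surface at z = 0. Lengths are in m, angles in rad, forces in N, time in s.
With the tool pointing down it reaches from about 0.375 to 0.9 m from the base axis. Payload 3.1 kg.
Tool frame: the origin (TCP) lies between the finger pads; the fingertips stand manip.finger_overhang ahead of it and the grasp point (between the pads) lies 5 mm behind it (manip.finger_overhang is the distance from the TCP to the fingertips, in m); z points along the fingers, y is the line along which they close (so a half turn about z gives the same grasp; the last joint's range is limited). The gripper opens to 85 mm and grips with 20 to 120 N. Pads are 22 mm wide; open, the fingers measure 114 mm over their backs; the gripper's body (76 mm by 85 mm) begins 54 mm behind the grasp point. The pads swing forward as they close: fully open they stand 13 mm farther back than shut.
Start: joints at [1.008, 0.527, 1.433, -0, 1.181, -0.178], TCP at [0.234, 0.58, 0.245] pointing down, gripper open.
Joint ranges: [-3.08, 3.08], [-0.75, 2.2], [0.22, 2.44], [-1.43, 4.57], [0, 2.65], [-2.85, 2.85]. Speed limits (rad/s): [2.79, 2.79, 3.14, 3.14, 3.14, 3.14].

## Interface

Orientations are given as a unit quaternion [x, y, z, w].
In Python, from station import manip gives the robot as it stands.
- The arm moves only by the tool drive_tool, never from a script. Its argument "plan" is a list of rows, each a list of 7 numbers: the shift along the tool's x, y, z in m, then the turn, a rotation vector about the tool's x, y, z in degrees, then the opening, from -1 (shut) to 1 (fully open). In form: [[x, y, z, wx, wy, wz, gripper], ...]. A call has 1 to 10 rows; each row shifts and turns the commanded pose from where the row before left it, along the tool's axes as they then stand; what a row does not reach is not made up. A row lasts 1/10 s, in which the tool goes at most 50 mm and 8.59 degrees, less where a joint would pass 70% of its speed; a pose out of reach is approached as far as the arm can. A call is refused whole if a number of a shift passes 0.05 or a number of a turn 8.59, either way. A call with a gripper value outside its range is refused whole. The fingers move at their own pace and stop on an object; "newtons" is the grip in N (left out, the last holds). Time passes only in rows, so rows that do not move let the fingers close. It gives the time, the measured TCP pose, the force, the opening and the grip force at its end, in the units of the state.
- manip.sense(): the state, without advancing time (a new reading comes with each control period).
- manip.snapshot(name): name is "scene" or "top" or "wrist"; returns a dict with "image" (400x640x3 uint8, red, green, blue), "z_map" (400x640 float32, m along the optical axis (not along the pixel's ray), 0 where there is no reading), "fov_y" (degrees; the focal length in pixels is half the picture's height over the tangent of half this angle, whatever the lens; pixels are square), "cx", "cy" (the principal point, pixels), "extrinsics" (4x4, takes a point from camera to world coordinates); the wrist camera has in their place "mount" (4x4, takes a point from camera to tool coordinates, whose origin is the TCP and whose axes are the flange's). Camera axes: x right, y up, looking along -z (the intrinsics and any distortion apply to the point x, -y, -z); pixel columns grow to the right and rows downward; lengths in m; the calibration is good to about 2 mm. The wrist camera is an equidistant fisheye: a pixel r from the principal point sees the ray r / f radians off the axis. A picture is of the moment at which its call begins: read the wrist's pose just before it.
- manip.sign_off(): hands the job in; it is judged then, once.
The state is a dict: "t": time; "q": joint angles; "qd": joint speeds; "tau": joint torques, N m; "tcp_pos": TCP position; "tool_rot": TCP orientation; "force": force on the tool from outside, world axes, zero at the start; "ft_torque": the same for the moment, N m; "finger_gap": opening from 0.0 (shut) to 1.0 (fully open); "gripper_force": force on a finger pad.
Only numpy, scipy, OpenCV 4.12 (cv2) and the standard library are available. Lean on these libraries where they do the work, as an engineer would, in place of code of your own. Each camera call takes 0.05 s, during which the arm holds its last target. There are 200 camera calls.

## Working session

There is one attempt and no reset: what is moved stays moved. The work goes in short steps, Python scripts to look and compute and a tool call to move; the robot and the scene stay as the last step left them, time stands still between calls to the robot, and variables do not carry over. Pictures are saved under pics/ and viewed, at most 10 in all, crops included, and the job is handed in when it is done.

Besides the shell and the picture viewer there is one more tool, called after "Emit:" as name([rows], argument=value, ...), one row to a line, values as JSON. drive_tool: Moves the arm, as the interface text tells. Its arguments: {"type":"object","properties":{"plan":{"type":"array"},"newtons":{"type":"number"}},"required":["plan"]}

```bash
mkdir -p pics
cat > h.py <<'E'
import numpy as np, cv2
from station import manip
def snap(n,save=None):
    s=manip.snapshot(n)
    if save: cv2.imwrite(f'pics/{save}.png',cv2.cvtColor(s['image'],cv2.COLOR_RGB2BGR))
    return s
def world(s):
    h,w=s['z_map'].shape; f=h/2/np.tan(np.radians(s['fov_y'])/2)
    v,u=np.mgrid[:h,:w]; z=s['z_map']
    P=np.stack([(u-s['cx'])/f*z,-(v-s['cy'])/f*z,-z,np.ones_like(z)],-1)
    W=(P@np.array(s['extrinsics']).T)[...,:3]; W[z==0]=np.nan
    return W
E
python3 - <<'E'
from h import *
for n in('scene','top'):
    s=snap(n,n); np.save(n+'.npy',world(s)); print(n,np.round(s['extrinsics'],3).tolist(),s['fov_y'],s['cx'],s['cy'])
a=[cv2.imread(f'pics/{n}.png') for n in('scene','top')]
S=manip.sense(); print(S['t'],S['tcp_pos'],S['tool_rot'],S['finger_gap'],manip.finger_overhang)
E
```

```text
scene [[0.094, -0.601, 0.794, 1.397], [0.995, 0.066, -0.068, -0.047], [-0.011, 0.797, 0.604, 0.782], [0.0, 0.0, 0.0, 1.0]] 44.34328283364997 319.9606585989059 194.92768727262785
top [[0.009, 0.985, -0.174, 0.357], [-1.0, 0.012, 0.015, 0.023], [0.017, 0.174, 0.985, 1.09], [0.0, 0.0, 0.0, 1.0]] 47.2393963023323 315.81853454082864 196.3220678867415
0.1 [0.23364368 0.57901971 0.24441974] [ 1.90718691e-01  9.81644232e-01 -9.17212790e-04 -3.75752887e-04] 0.9997312490233612 0.014
```

View pics/scene.png

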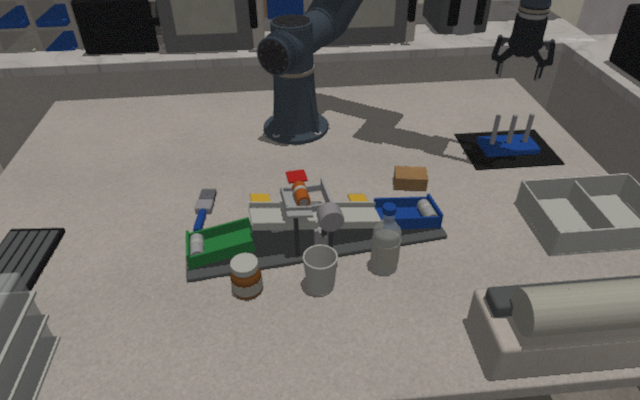

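View pics/top.png

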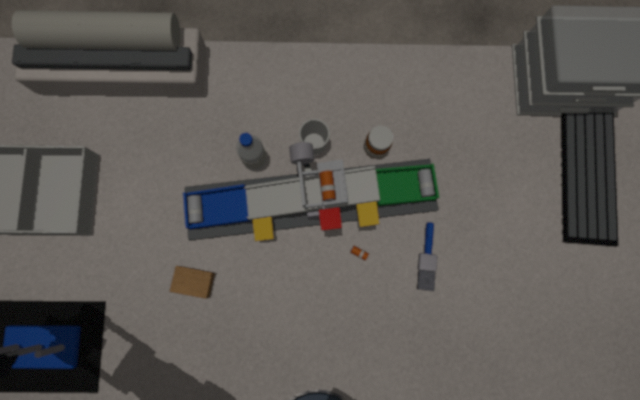

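The sorter is in the middle of the top view: blue chute (215,208) at +y, green (410,185) at -y, yellow pads (263,229) and (368,214), red pad (330,219). There are two orange canisters. The one on the ledge at (327,186) has the white band and is the larger. The small one lying on the table at (360,253) is a decoy.

Run:
```python
from h import *
for n in('top','scene'):
    im=cv2.imread(f'pics/{n}.png'); W=np.load(n+'.npy'); hsv=cv2.cvtColor(im,cv2.COLOR_BGR2HSV)
    H,S,V=[hsv[...,i].astype(int) for i in range(3)]
    for nm,m in dict(yellow=(H>18)&(H<32)&(S>170)&(V>100),red=((H<4)|(H>176))&(S>200)&(V>90),orange=(H>4)&(H<15)&(S>170)&(V>80),green=(H>50)&(H<80)&(S>120),blue=(H>108)&(H<125)&(S>170)).items():
        k,l,st,c=cv2.connectedComponentsWithStats(m.astype(np.uint8))
        for i in range(1,k):
            if st[i,4]<25: continue
            P=W[l==i]; print(n,nm,c[i].round(),st[i,4],np.nanmedian(P,0).round(4),'min',np.nanmin(P,0).round(3),'max',np.nanmax(P,0).round(3))
    if n=='top':
        for p in [(302,152),(215,205),(255,199),(290,196),(365,188),(376,187),(327,186)]: print(p,W[p[1],p[0]].round(4))
im=cv2.imread('pics/top.png')[130:280,170:450]; cv2.imwrite('pics/crop.png',cv2.resize(im,None,fx=2.8,fy=2.8,interpolation=2))
```

```text
top yellow [367. 214.] 413 [ 0.495  -0.1052  0.0964] min [ 0.471 -0.132  0.049] max [ 0.525 -0.083  0.103]
top yellow [263. 228.] 367 [0.4656 0.1264 0.0537] min [0.441 0.105 0.047] max [0.489 0.15  0.06 ]
top red [330. 218.] 272 [ 0.4788 -0.0214  0.146 ] min [ 0.457 -0.04   0.14 ] max [ 0.498 -0.003  0.151]
top orange [326. 178.] 138 [ 0.5614 -0.0121  0.1576] min [ 0.548 -0.025  0.151] max [0.575 0.    0.162]
top orange [328. 194.] 80 [ 0.5263 -0.0165  0.1578] min [ 0.517 -0.029  0.15 ] max [ 0.534 -0.006  0.163]
top orange [355. 251.] 42 [ 0.418  -0.0872  0.0193] min [ 0.411 -0.095  0.014] max [ 0.428 -0.079  0.024]
top green [402. 185.] 1621 [ 0.5726 -0.1927  0.0372] min [ 0.522 -0.273  0.022] max [ 0.619 -0.132  0.073]
top blue [246. 139.] 87 [0.6394 0.1558 0.1698] min [0.627 0.145 0.163] max [0.651 0.166 0.174]
top blue [221. 206.] 1500 [0.5182 0.2262 0.0371] min [0.465 0.163 0.021] max [0.562 0.307 0.074]
top blue [429. 238.] 143 [ 0.4513 -0.2597  0.0185] min [ 0.417 -0.27   0.014] max [ 0.484 -0.252  0.026]
top blue [ 44. 345.] 2200 [0.2104 0.6022 0.0232] min [ 0.148  0.506 -0.
[... 1246 characters left out ...]
. 16.] 83 [-0.7672 -1.0934  0.1625] min [-0.913 -1.154  0.142] max [-0.694 -1.052  0.168]
scene blue [ 8. 21.] 109 [-0.7053 -1.1291  0.1575] min [-0.82  -1.157  0.133] max [-0.69  -1.079  0.166]
scene blue [64. 42.] 185 [-0.7577 -0.9566  0.0449] min [-0.928 -1.005  0.034] max [-0.695 -0.892  0.05 ]
scene blue [515. 145.] 567 [0.2261 0.6352 0.0226] min [0.157 0.552 0.003] max [0.252 0.696 0.028]
scene blue [485. 144.] 108 [0.2012 0.5459 0.0227] min [0.159 0.534 0.008] max [0.25  0.573 0.027]
scene blue [407. 212.] 899 [0.5291 0.2344 0.0459] min [0.47  0.142 0.011] max [0.658 0.31  0.172]
scene blue [200. 220.] 118 [ 0.4591 -0.2599  0.0176] min [ 0.418 -0.271  0.009] max [ 0.492 -0.252  0.023]
```

View pics/crop.png

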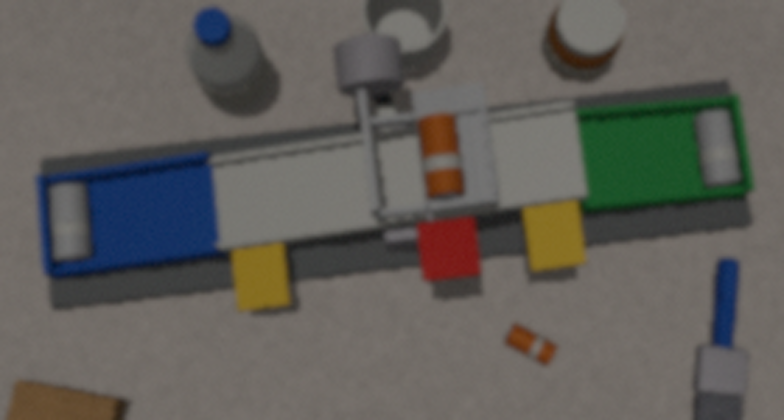

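The right (-y) pad is the raised one: 96 mm against 54 mm, and the mast leans left. Fitting the sorter gives an origin of about (0.545, 0.019) and y axis (-0.128, 0.992). The red pad then predicts to within 2 mm of where I measured it. I'll turn the tool to line up with the sorter (tool x = -sorter x, tool y = sorter y) and shut the fingers.

Emit:
drive_tool([
  [0, 0, 0, 0, 0, -7.3, -1],
  [0, 0, 0, 0, 0, -7.3, -1],
  [0, 0, 0, 0, 0, -7.3, -1],
  [0, 0, 0, 0, 0, -7.4, -1],
  [-0.009, -0.04, 0, 0, 0, 0, -1],
  [-0.009, -0.04, 0, 0, 0, 0, -1],
  [-0.009, -0.04, 0, 0, 0, 0, -1],
  [-0.009, -0.04, 0, 0, 0, 0, -1],
  [-0.009, -0.04, 0, 0, 0, 0, -1],
  [-0.009, -0.04, 0, 0, 0, 0, -1],
])

```text
t: 1.1
tcp_pos: [0.3181, 0.3467, 0.2451]
tool_rot: [-0.064, 0.998, -0.0, -0.0]
force: [0.8, -0.0, 0.1]
finger_gap: -0.001
gripper_force: 0.0
```

Emit:
drive_tool([
  [-0.009, -0.04, 0, 0, 0, 0, -1],
  [-0.009, -0.04, 0, 0, 0, 0, -1],
  [-0.009, -0.04, 0, 0, 0, 0, -1],
  [-0.009, -0.04, 0, 0, 0, 0, -1],
  [-0.009, -0.04, 0, 0, 0, 0, -1],
  [-0.009, -0.04, 0, 0, 0, 0, -1],
  [-0.009, -0.04, 0, 0, 0, 0, -1],
  [-0.009, -0.04, 0, 0, 0, 0, -1],
  [-0.009, -0.04, 0, 0, 0, 0, -1],
  [0, 0, 0, 0, 0, 0, -1],
])

```text
t: 2.1
tcp_pos: [0.447, -0.0028, 0.2455]
tool_rot: [-0.061, 0.998, -0.001, 0.002]
force: [-0.1, 0.8, -1.2]
finger_gap: 0.002
gripper_force: 0.0
```

```bash
cat >> h.py <<'E'
O=np.array([.545,.019]); X=np.array([.992,.128]); Y=np.array([-.128,.992])
def where():
    from scipy.spatial.transform import Rotation as R
    s=manip.sense(); d=s['tcp_pos'][:2]-O
    print('t',s['t'],'sorter xy',(d@X).round(4),(d@Y).round(4),'tip z',round(s['tcp_pos'][2]-.014,4),'gap',s['finger_gap'],'F',np.round(s['force'],1))
    print(R.from_quat(s['tool_rot']).as_matrix().round(3).tolist())
E
python3 -c "
from h import *
where()"
```

```text
t 2.1 sorter xy -0.1 -0.0091 tip z 0.2315 gap 0.0017670479409751983 F [-0.1  0.8 -1.2]
[[-0.993, -0.122, 0.003], [-0.122, 0.993, -0.002], [-0.003, -0.003, -1.0]]
```

Emit:
drive_tool([
  [-0.011, -0.039, 0, 0, 0, 0, -1],
  [-0.011, -0.039, 0, 0, 0, 0, -1],
  [-0.01, -0.039, 0, 0, 0, 0, -1],
  [0, 0, 0.03, 0, 0, 0, -1],
  [0, 0, 0.03, 0, 0, 0, -1],
  [0, 0, 0.03, 0, 0, 0, -1],
  [0, 0, 0.02, 0, 0, 0, -1],
  [0, 0, 0.01, 0, 0, 0, -1],
  [0, 0, 0, 0, 0, 0, -1],
  [0, 0, 0, 0, 0, 0, -1],
])

```text
t: 3.1
tcp_pos: [0.4913, -0.1102, 0.1258]
tool_rot: [-0.064, 0.998, -0.0, 0.0]
force: [1.2, 0.3, 0.1]
finger_gap: 0.001
gripper_force: 0.0
```

```bash
python3 -c "
from h import *
where(); snap('scene','pre')
cv2.imwrite('pics/prec.png',cv2.resize(cv2.imread('pics/pre.png')[120:290,170:460],None,fx=2.7,fy=2.7))"
```

```text
t 3.1 sorter xy -0.0698 -0.1213 tip z 0.1118 gap 0.0011814688142173031 F [1.2 0.3 0.1]
[[-0.992, -0.128, 0.001], [-0.128, 0.992, -0.0], [-0.001, -0.0, -1.0]]
```

View pics/prec.png

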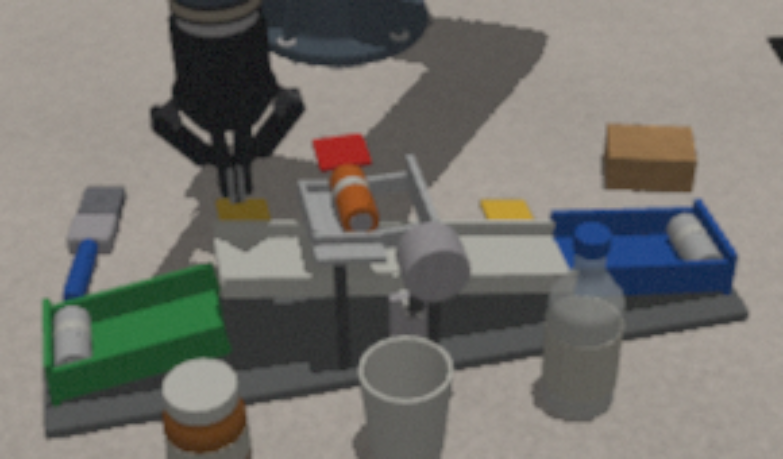

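The fingertips are over the right yellow pad (crop 243,208), and the canister is still on the ledge against the blade. I'll move 7 mm outward for knuckle clearance, then press past level.

Emit:
drive_tool([
  [0, -0.007, 0, 0, 0, 0, -1],
  [0, 0, 0.008, 0, 0, 0, -1],
  [0, 0, 0.006, 0, 0, 0, -1],
  [0, 0, 0.006, 0, 0, 0, -1],
  [0, 0, 0.006, 0, 0, 0, -1],
  [0, 0, 0.006, 0, 0, 0, -1],
  [0, 0, 0.006, 0, 0, 0, -1],
  [0, 0, 0.006, 0, 0, 0, -1],
  [0, 0, 0.005, 0, 0, 0, -1],
  [0, 0, 0, 0, 0, 0, -1],
])

```text
t: 4.15
tcp_pos: [0.4913, -0.1171, 0.0755]
tool_rot: [-0.064, 0.998, 0.0, -0.001]
force: [-0.1, -0.0, 0.6]
finger_gap: -0.001
gripper_force: 0.0
```

Emit:
drive_tool([
  [0, 0, 0, 0, 0, 0, -1],
  [0, 0, 0, 0, 0, 0, -1],
  [0, 0, 0, 0, 0, 0, -1],
])

```text
t: 4.45
tcp_pos: [0.4919, -0.1174, 0.0766]
tool_rot: [-0.064, 0.998, -0.0, 0.0]
force: [-0.6, 0.6, -0.2]
finger_gap: 0.003
gripper_force: 0.0
```

```bash
python3 -c "
from h import *
where(); W=world(snap('top','p2'))
for p in [(302,152),(263,228),(263,222),(255,199),(290,196),(365,188),(376,187),(327,186)]: print(p,W[p[1],p[0]].round(4))"
```

```text
t 4.45 sorter xy -0.0701 -0.1285 tip z 0.0626 gap 0.0031708820400450245 F [-0.6  0.6 -0.2]
[[-0.992, -0.127, 0.001], [-0.127, 0.992, -0.0], [-0.001, -0.0, -1.0]]
(302, 152) [0.4426 0.0285 0.7833]
(263, 228) [0.3893 0.0537 0.785 ]
(263, 222) [0.3931 0.0536 0.7873]
(255, 199) [0.4078 0.0589 0.7916]
(290, 196) [0.4095 0.0357 0.7949]
(365, 188) [ 0.4179 -0.0151  0.7823]
(376, 187) [ 0.4192 -0.0231  0.7798]
(327, 186) [0.4171 0.0114 0.7916]
```

Emit:
drive_tool([
  [0, 0, -0.015, 0, 0, 0, -1],
  [0, 0, -0.03, 0, 0, 0, -1],
  [0, 0, -0.03, 0, 0, 0, -1],
  [0, 0, -0.03, 0, 0, 0, -1],
  [0, 0, -0.02, 0, 0, 0, -1],
  [0, 0, 0, 0, 0, 0, -1],
  [0, 0, 0, 0, 0, 0, -1],
])

```text
t: 5.2
tcp_pos: [0.4916, -0.1173, 0.2014]
tool_rot: [-0.064, 0.998, -0.0, 0.0]
force: [-0.3, 0.2, 0.0]
finger_gap: 0.002
gripper_force: 0.0
```

```bash
python3 -c "
from h import *
where(); W=world(snap('scene','post')); im=cv2.imread('pics/post.png')
hsv=cv2.cvtColor(im,cv2.COLOR_BGR2HSV).astype(int); H,S,V=hsv[...,0],hsv[...,1],hsv[...,2]
k,l,st,c=cv2.connectedComponentsWithStats(((H>18)&(H<32)&(S>150)&(V>80)).astype(np.uint8))
for i in range(1,k):
    if st[i,4]>25: print(c[i],st[i,4],np.nanmedian(W[l==i],0).round(4))
cv2.imwrite('pics/postc.png',cv2.resize(im[120:290,170:460],None,fx=2.7,fy=2.7))"
```

```text
t 5.2 sorter xy -0.0704 -0.1283 tip z 0.1874 gap 0.0015398409030318292 F [-0.3  0.2  0. ]
[[-0.992, -0.127, 0.001], [-0.127, 0.992, -0.0], [-0.0, -0.0, -1.0]]
[356.85826772 183.37007874] 127 [0.4604 0.1219 0.0958]
[260.60150376 211.73684211] 133 [ 0.4895 -0.1087  0.0533]
```

View pics/postc.png

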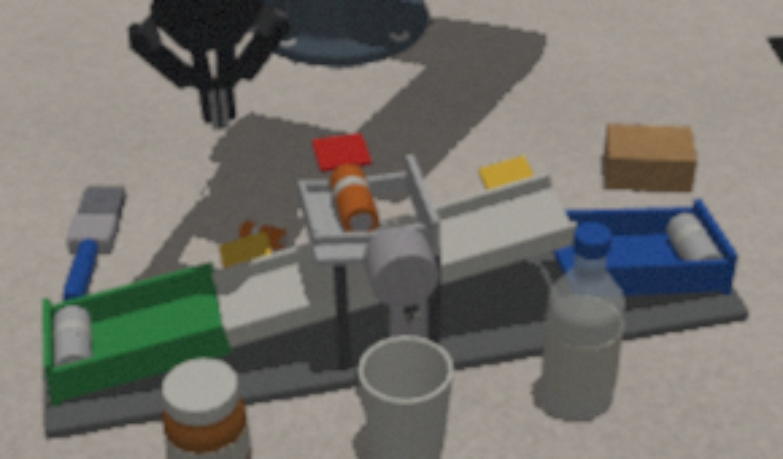

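The gate has flipped and stays: the right pad is at 53 mm and the left at 96 mm, and the canister is still waiting at crop (352,195). Next is the red pad, at sorter (-0.070, -0.031).

Emit:
drive_tool([
  [0.001, 0.03, 0, 0, 0, 0, -1],
  [0.001, 0.035, 0, 0, 0, 0, -1],
  [0.001, 0.032, 0, 0, 0, 0, -1],
  [0, 0, 0.015, 0, 0, 0, -1],
  [0, 0, 0.015, 0, 0, 0, -1],
  [0, 0, 0.008, 0, 0, 0, -1],
  [0, 0, 0.005, 0, 0, 0, -1],
  [0, 0, 0.005, 0, 0, 0, -1],
  [0, 0, 0.005, 0, 0, 0, -1],
  [0, 0, 0.002, 0, 0, 0, -1],
])

```text
t: 6.25
tcp_pos: [0.4758, -0.0215, 0.146]
tool_rot: [-0.064, 0.998, 0.0, -0.001]
force: [-1.8, 0.7, 4.7]
finger_gap: 0.004
gripper_force: 2.0
```

Emit:
drive_tool([
  [0, 0, 0.001, 0, 0, 0, -1],
  [0, 0, 0.001, 0, 0, 0, -1],
  [0, 0, 0, 0, 0, 0, -1],
  [0, 0, 0, 0, 0, 0, -1],
])

```text
t: 6.65
tcp_pos: [0.4759, -0.0215, 0.1458]
tool_rot: [-0.064, 0.998, -0.0, -0.0]
force: [-4.7, 0.9, 14.5]
finger_gap: -0.001
gripper_force: 7.4
```

```bash
python3 -c "
from h import *
where()"
```

```text
t 6.65 sorter xy -0.0738 -0.0314 tip z 0.1318 gap -0.0014969453342824754 F [-4.7  0.9 14.5]
[[-0.992, -0.127, -0.0], [-0.127, 0.992, -0.0], [0.0, -0.0, -1.0]]
```

It has bottomed out, with 14.5 N at a tip height of 132 mm. I'll hold so the canister can roll, then lift straight up.

Emit:
drive_tool([
  [0, 0, 0, 0, 0, 0, -1],
  [0, 0, 0, 0, 0, 0, -1],
  [0, 0, 0, 0, 0, 0, -1],
  [0, 0, 0, 0, 0, 0, -1],
  [0, 0, 0, 0, 0, 0, -1],
  [0, 0, 0, 0, 0, 0, -1],
  [0, 0, 0, 0, 0, 0, -1],
  [0, 0, 0, 0, 0, 0, -1],
  [0, 0, 0, 0, 0, 0, -1],
  [0, 0, 0, 0, 0, 0, -1],
])

```text
t: 7.65
tcp_pos: [0.4758, -0.0215, 0.1458]
tool_rot: [-0.064, 0.998, -0.0, -0.0]
force: [-4.9, 2.3, 14.2]
finger_gap: -0.001
gripper_force: 7.4
```

```bash
python3 -c "
from h import *
where(); snap('scene','rel'); im=cv2.imread('pics/rel.png')
cv2.imwrite('pics/relc.png',cv2.resize(im[120:290,170:460],None,fx=2.7,fy=2.7))"
```

```text
t 7.65 sorter xy -0.0738 -0.0314 tip z 0.1318 gap -0.0006248952027275308 F [-4.9  2.3 14.2]
[[-0.992, -0.127, -0.0], [-0.127, 0.992, -0.0], [0.0, -0.0, -1.0]]
```

View pics/relc.png

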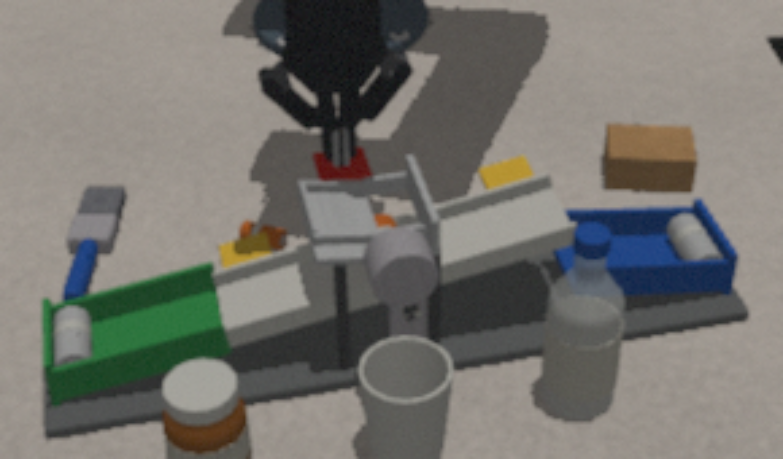

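The canister has left the ledge and shows in the slot at crop (385,218). It may still be moving, so I'll wait and check.

Emit:
drive_tool([
  [0, 0, 0, 0, 0, 0, -1],
  [0, 0, 0, 0, 0, 0, -1],
  [0, 0, 0, 0, 0, 0, -1],
  [0, 0, 0, 0, 0, 0, -1],
  [0, 0, 0, 0, 0, 0, -1],
  [0, 0, 0, 0, 0, 0, -1],
  [0, 0, 0, 0, 0, 0, -1],
  [0, 0, 0, 0, 0, 0, -1],
  [0, 0, 0, 0, 0, 0, -1],
  [0, 0, 0, 0, 0, 0, -1],
])

```text
t: 8.7
tcp_pos: [0.4759, -0.0215, 0.1458]
tool_rot: [-0.064, 0.998, -0.0, -0.0]
force: [-4.5, 1.0, 15.0]
finger_gap: 0.001
gripper_force: 7.4
```

```bash
cat > oc.py <<'E'
from h import *
where(); W=world(snap('scene','now')); im=cv2.imread('pics/now.png')
hsv=cv2.cvtColor(im,cv2.COLOR_BGR2HSV).astype(int); H,S,V=hsv[...,0],hsv[...,1],hsv[...,2]
for nm,m in dict(orange=(H>4)&(H<15)&(S>150)&(V>60),yellow=(H>18)&(H<32)&(S>150)&(V>80)).items():
    k,l,st,c=cv2.connectedComponentsWithStats(m.astype(np.uint8))
    for i in range(1,k):
        if st[i,4]>8:
            p=np.nanmedian(W[l==i],0); d=p[:2]-O; print(nm,c[i].round(),st[i,4],'sorter',(d@X).round(3),(d@Y).round(3),p[2].round(3))
cv2.imwrite('pics/nowc.png',cv2.resize(im[120:290,170:460],None,fx=2.7,fy=2.7))
E
python3 oc.py
```

```text
t 8.7 sorter xy -0.0738 -0.0313 tip z 0.1318 gap 0.0005755629215274252 F [-4.5  1.  15. ]
[[-0.992, -0.127, -0.0], [-0.127, 0.992, -0.0], [0.0, -0.0, -1.0]]
orange [312. 201.] 18 sorter -0.023 -0.006 0.102
orange [261. 205.] 16 sorter -0.145 -0.113 0.017
orange [271. 207.] 33 sorter -0.129 -0.09 0.017
orange [246. 280.] 200 sorter 0.137 -0.176 0.052
yellow [357. 183.] 127 sorter -0.072 0.114 0.096
yellow [261. 212.] 135 sorter -0.069 -0.121 0.054
```

The canister has come to rest on the gate just below the slot (y about -6 mm, top 102 mm high). The lowered blade may be holding it there, so I'll release the pad.

Emit:
drive_tool([
  [0, 0, -0.006, 0, 0, 0, -1],
  [0, 0, -0.01, 0, 0, 0, -1],
  [0, 0, -0.02, 0, 0, 0, -1],
  [0, 0, -0.03, 0, 0, 0, -1],
  [0, 0, 0, 0, 0, 0, -1],
  [0, 0, 0, 0, 0, 0, -1],
  [0, 0, 0, 0, 0, 0, -1],
  [0, 0, 0, 0, 0, 0, -1],
  [0, 0, 0, 0, 0, 0, -1],
  [0, 0, 0, 0, 0, 0, -1],
])

```text
t: 9.75
tcp_pos: [0.4762, -0.0215, 0.2097]
tool_rot: [-0.064, 0.998, 0.0, -0.001]
force: [-0.3, -0.8, -0.1]
finger_gap: -0.0
gripper_force: 0.0
```

```bash
python3 oc.py
```

```text
t 9.75 sorter xy -0.0734 -0.0313 tip z 0.1957 gap -0.00044526419762015094 F [-0.3 -0.8 -0.1]
[[-0.992, -0.127, -0.001], [-0.127, 0.992, 0.0], [0.001, 0.0, -1.0]]
orange [260. 205.] 16 sorter -0.146 -0.114 0.017
orange [271. 207.] 35 sorter -0.13 -0.09 0.018
orange [209. 233.] 49 sorter -0.021 -0.242 0.057
orange [210. 244.] 125 sorter 0.018 -0.243 0.057
orange [246. 280.] 202 sorter 0.137 -0.176 0.051
yellow [357. 183.] 126 sorter -0.071 0.114 0.096
yellow [261. 212.] 133 sorter -0.07 -0.12 0.054
```

View pics/nowc.png

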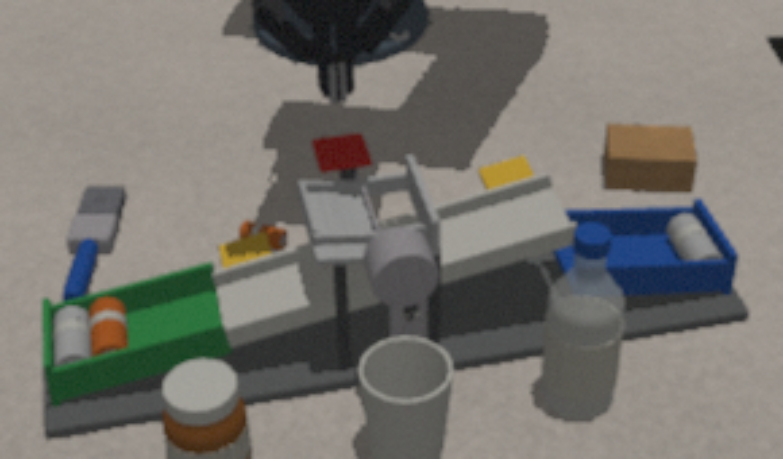

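The canister rolled down the green chute and rests against the silver one (crop 108,325). The gate still tips right, the red pad is back up, and the bystanders haven't moved. The arm is touching nothing, so I'll hand in.

```bash
python3 -c "
from station import manip
print(manip.sign_off())"
```

```text
the job is handed in; nothing more can be done
None
```

The gate was rocked over to the right first, then the red pad pressed fully down; the orange canister rolled down the green chute, coming to rest against the silver one there after the pad was let up, and the job is handed in at about 10 s on the robot's clock (no verdict was returned).

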